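# Set and lock the stroke-end trip dog of a culture shaker

## Robot

A 7-joint arm with a two-finger parallel gripper is mounted at the origin on the work surface. World frame = base frame: x ahead of the robot, y to its left, z up, the work surface at z = 0. Lengths are in m, angles in rad, forces in N, time in s.
With the tool pointing down it reaches from about 0.4 to 0.875 m from the base axis. Payload 6.5 kg.
Tool frame: the origin (TCP) lies on the centre line of the jaws, within the pads' length; the fingertips stand ahead of it and the grasp point (between the pads) lies 11 mm behind it (arm.nose_length is the z of the fingertips in the tool frame, in m); z points along the fingers, y is the line along which they close (so a half turn about z gives the same grasp; the last joint's range is limited). The gripper opens to 85 mm and grips with 20 to 120 N. Pads are 22 mm wide; open, the fingers measure 114 mm over their backs; the gripper's body (76 mm by 85 mm) begins 54 mm behind the grasp point. The pads swing forward as they close: fully open they stand 13 mm farther back than shut.
Start: joints at [-1.262, 0.536, -0.004, 1.538, 0.003, 1.067, -0.071], TCP at [0.238, 0.605, 0.239] pointing down, gripper open.
Joint ranges: [-2.7, 2.7], [-0.37, 2.16], [-1.27, 1.26], [0.24, 2.4], [-1.31, 4.45], [0.19, 1.91], [-2.76, 2.76]. Speed limits (rad/s): [2.39, 2.39, 3.14, 3.14, 3.14, 3.14, 3.14].

## Interface

Orientations are given as a rotation vector (axis times angle).
In Python, from rig import arm, camrig, workorder gives the robot as it stands (arm), with the cameras (camrig) and the job (workorder).
- The arm moves only by the shell command python3 steer.py 'ROWS' [OPENING] [FORCE]. ROWS is rows parted by semicolons, their numbers by spaces, 1 to 20 of them, each of 4 numbers: dx, dy, dz in m, then a turn about the tool's z in rad; each row is the pose to reach, as a shift and turn from the pose commanded when the command began, along the tool's axes at that moment; what a row does not reach only later rows make up. A row lasts 1/10 s, in which the tool goes at most 0.05 m and 0.15 rad, less where a joint would pass 70% of its speed; a pose out of reach is approached as far as the arm can. OPENING is the opening from 0.0 (shut) to 1.0 (fully open), set as the command begins (- or left out keeps the last). The fingers move at their own pace and stop on an object; FORCE is the grip in N (left out, the last holds). Time passes only in rows, so rows that do not move let the fingers close. It prints the time, the measured TCP pose, the force, the opening and the grip force at its end.
- arm.read_state(): the state, without advancing time (a new reading comes with each control period).
- camrig.camera(name): name is "scene" or "top" or "wrist"; returns the picture (384x512x3 uint8, blue, green, red); there is no depth.
- camrig.camera_model(name): a dict with "fx", "fy", "cx", "cy" (pixels), "R" (3x3) and "t" (3): a world point X has camera coordinates R X + t. Camera axes: x right, y down, z forward; pixel columns grow to the right and rows downward; lengths in m; the calibration is good to about 2 mm. A picture is of the moment at which its call begins: read the wrist's pose just before it. camera_model takes no time and is no camera call; for the wrist camera it gives the pose at the moment of the call.
- workorder.sign_off(): hands the job in; it is judged then, once.
The state is a dict: "clock": time; "q": joint angles; "qd": joint speeds; "effort": joint torques, N m; "position": TCP position; "tcp_rot": TCP orientation; "wrist_force": force on the tool from outside, world axes, zero at the start; "torque": the same for the moment, N m; "finger_gap": opening from 0.0 (shut) to 1.0 (fully open); "gripper_force": force on a finger pad.
Only numpy, scipy, OpenCV 4.12 (cv2) and the standard library are available. Lean on these libraries where they do the work, as an engineer would, in place of code of your own. Each camera call takes 0.05 s, during which the arm holds its last target. There are 200 camera calls.

## Task

The culture shaker's table is parked where its stroke is to end. With its clamp lever open, slide the trip dog that is left of the limit switch along its rail against the roller arm until the switch just trips, at most about ten degrees past its trip point and never forcing the arm hard over; then swing the dog's clamp lever clockwise home against its stop to lock it there. The switch must stay just tripped, and the flasks on the table undisturbed.

Things in the scene. Friction and masses are not known exactly. Their poses are not given: they have to be found in the camera images.
- shaker: Bench-top reciprocating shaker, fixed: white housing 270 x 400 x 92 mm carrying an aluminium table 260 x 340 mm (top 119 mm high, does not move) with a rod gallery 36 mm high round the load. Origin: centre of the housing's underside, on the bench. Axes: its front with the limit switch faces -x, y is left along the stroke, z up.
- rail_mid (a point): Middle of the top face of the dog rail: a slotted bar 20 x 20 x 340 mm along the table's front edge, parallel to the shaker's y, top 120 mm above the bench. A second, like dog near its right (-y) end is locked; leave it.
- dog_back (a point): Centre of the left (+y) side face of the trip dog, 11.5 mm over the rail's top; axes as the shaker's. Steel saddle on the rail, 34 (x) x 32 (y) x 22 mm high; a striker nose stands 22 mm out to -x, its right face flush with the saddle's. Slides along the shaker's y only, with 8 N drag either way, and stays where left. Starts left of the roller. A clamp lever turns on its top.
- switch: Grey roller-lever limit switch, 36 x 40 x 108 mm high, bolted in front of the shaker. Origin: centre of its underside, on the bench; axes as the shaker's. The lever swings left-right between switch and rail; the dog's nose meets its roller. Untouched it stands about upright but is clamped at an unreported angle, up to 0.35 rad to either side: where the dog meets it is found by sight or touch.
- switch_pivot (a point): Centre of the limit switch's shaft where the lever is clamped, 90 mm above the bench; the shaft lies along x. From here the lever is 38 mm long to the roller's centre; the roller is 19 mm across, 10 mm wide. Axes as the shaker's.
- switch_shaft (a joint): Turn of the switch's shaft in rad, whatever the clamped angle of the lever: 0 untouched (sprung against a stop), growing as the roller is pushed right (shaker's -y). Trips at 0.40; hard over from 0.85; swing ends at 1.2. The spring resists with about 2 N at the roller from first touch, 3.4 N at the trip point, and turns the lever back if let go.
- flask_a: Stoppered glass conical flask, 85 mm across, 163 mm high, standing loose on the shaker's table, left; origin at the centre of its underside.
- flask_b: The same kind of flask, right.
- lever_hub (a point): On the upright axis of the dog's clamp lever, over the saddle's middle, 41 mm above the rail's top, at the height of the handle's end. The black hub is 16 mm across. The point rides and turns with the lever.
- lever_tip (a point): Middle of the end of the clamp lever's handle, a black round bar 9.6 mm thick reaching 44 mm out from the hub's axis (and 5 mm of round end), 19 mm clear over the saddle's top at this end. Open, it points to the front (the shaker's -x); locked, to the left along the rail (+y).
- clamp_lever (a joint): Turn of the trip dog's clamp lever in rad, clockwise seen from above: 0 = handle points to the shaker's -x, 1.5 = against its stop, locked, pointing to +y. Starts open, at -0.3 to 0.3. It turns stiffly (0.05 N m, about 1.5 N near the handle's end) and stays where left; a harder sideways push on it can shift the dog.

How it is judged:
By the outcome, as a careful person would: the job done as asked, in the order asked, and still so for the second after the job is handed in, with the robot touching nothing.
It also fails if it takes over 62 s, if anything falls off the work surface, if the arm or the gripper's body presses on something with over 40 N, if the wrist force passes 120 N, or if a joint passes its speed limit or range.

## Working session

There is one attempt and no reset: what is moved stays moved. The work goes in short steps, Python scripts to look and compute and a shell command to move; the robot and the scene stay as the last step left them, time stands still between calls to the robot, and variables do not carry over. Pictures are saved under pics/ and viewed, at most 12 in all, crops included, and the job is handed in when it is done.

```bash
ls; mkdir -p pics; python3 - <<'E'
from rig import arm, camrig, workorder
import cv2,numpy as np
s=arm.read_state();print(s['position'],s['tcp_rot'],s['clock'],s['finger_gap'],arm.nose_length)
for n in("scene","top"):
    cv2.imwrite(f'pics/{n}0.png',camrig.camera(n));m=camrig.camera_model(n);print(n,m)
E
```

```text
pics
rig.py
steer.py
[0.23773792 0.60431187 0.23840575] [-5.85118099e-01 -3.08640500e+00  2.67163024e-03] 0.0 0.9973683250029034 0.008
scene {'fx': 383.070724189984, 'fy': 383.070724189984, 'cx': 253.39784413343932, 'cy': 192.26321284901488, 'R': array([[ 7.89968337e-01,  6.13147638e-01, -3.47110179e-05],
       [ 4.60846787e-01, -5.93784012e-01, -6.59576217e-01],
       [-4.04438210e-01,  5.21028330e-01, -7.51637687e-01]]), 't': array([-0.47779308, -0.14624516,  0.97431304])}
top {'fx': 359.24528810186155, 'fy': 359.24528810186155, 'cx': 250.67824346061605, 'cy': 192.0949758741785, 'R': array([[ 0.02448532, -0.99964224,  0.01076382],
       [-0.9961133 , -0.02530732, -0.08436721],
       [ 0.08460943, -0.00865622, -0.99637659]]), 't': array([0.0227516 , 0.59945403, 0.73739117])}
```

View pics/scene0.png

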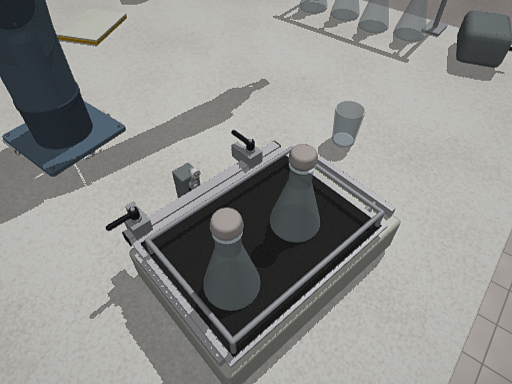

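View pics/top0.png

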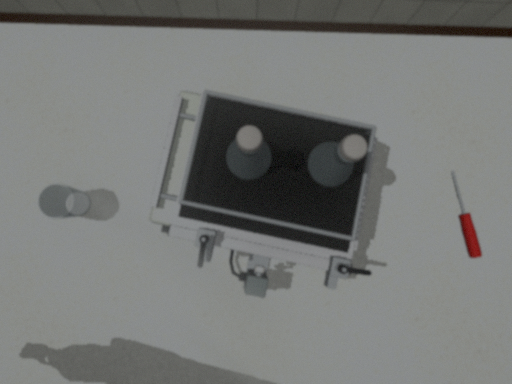

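The trip dog is at top (205,240) / scene (247,150), with its handle pointing to the front. The switch is at top (257,280) and the locked dog at top (343,268). I'll crop in for detail.

```bash
python3 - <<'E'
import cv2,numpy as np
a=cv2.imread('pics/top0.png')[215:305,160:290];b=cv2.imread('pics/scene0.png')[120:210,160:290]
f=lambda i:cv2.convertScaleAbs(cv2.resize(i,None,fx=6,fy=6,interpolation=cv2.INTER_CUBIC)[:, :],alpha=1.3)
a,b=[cv2.resize(i,(780,540),interpolation=cv2.INTER_CUBIC) for i in(a,b)]
cv2.imwrite('pics/c1.png',a);cv2.imwrite('pics/c2.png',b)
E
```

```text
(no output)
```

View pics/c1.png

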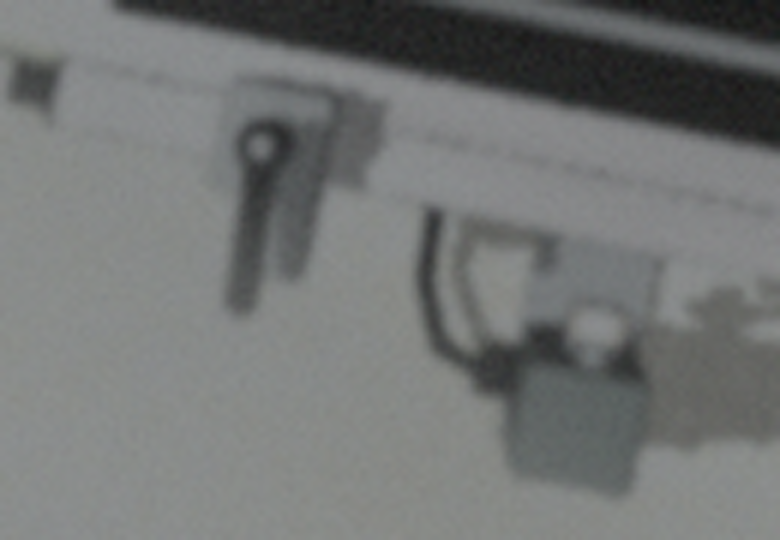

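View pics/c2.png

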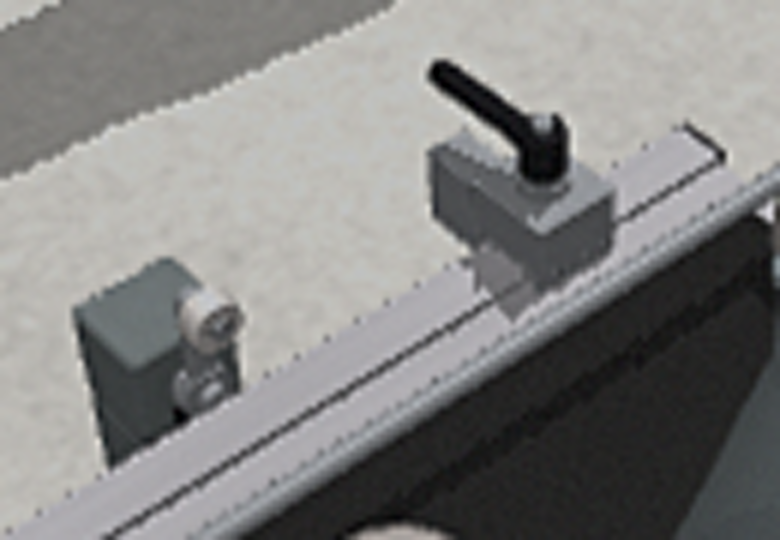

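The crops show the following:
- **Top crop:** hub at (262,145), handle end at (238,308), nose tip right corner at (300,278), roller at about (595,335).
- **Scene crop:** hub top at (543,122), handle end at (440,70), roller face at (215,325), pivot at (207,385).

Next I'll triangulate these points.

```bash
cat > h.py <<'E'
from rig import arm, camrig, workorder
import numpy as np
O={'top':(160,215),'scene':(160,120)}
def ray(n,p,crop=True):
    m=camrig.camera_model(n)
    u,v=(O[n][0]+p[0]/6-.4,O[n][1]+p[1]/6-.4) if crop else p
    R=np.array(m['R']);return -R.T@m['t'],R.T@np.array([(u-m['cx'])/m['fx'],(v-m['cy'])/m['fy'],1])
def plane(n,p,z,crop=True):
    c,d=ray(n,p,crop);return c+d*(z-c[2])/d[2]
def tri(p,q):
    c,d=ray('top',p);e,f=ray('scene',q)
    s=np.linalg.lstsq(np.c_[d,-f],e-c,rcond=None)[0]
    a,b=c+d*s[0],e+f*s[1];return (a+b)/2,np.linalg.norm(a-b)
E
python3 - <<'E'
from h import *
np.set_printoptions(precision=4,suppress=True)
a,b=plane('top',(70,70),.12),plane('top',(780,212),.12);d=b-a;print('yaw top',np.arctan2(d[0],-d[1]))
a,b=plane('scene',(105,538),.12),plane('scene',(485,305),.12);print('slot',a,b);d=b-a;print('yaw scene',np.arctan2(-d[0],d[1]))
for n,p,q in [('hubtop',(262,145),(543,122)),('tip',(239,305),(442,72)),('roller',(595,335),(215,325)),]:print(n,tri(p,q))
for n,p,z in [('hub',(262,145),.168),('tip',(238,312),.161),('nose R',(302,278),.142),('sadBR',(335,95),.142),('sadBL',(232,82),.142)]:print('top',n,plane('top',p,z))
for n,p,z in [('hub',(543,122),.168),('tip',(435,68),.161),('sad BL',(615,185),.142),('sad BR',(540,235),.142),('noseR',(432,152),.142),('pivot',(207,387),.09),('roller',(218,325),.127)]:print('scene',n,plane('scene',p,z))
E
```

```text
yaw top -0.17189200861485932
slot [ 0.4813 -0.0554  0.12  ] [0.5084 0.0843 0.12  ]
yaw scene -0.1916727644176319
hubtop (array([0.5053, 0.1176, 0.1709]), np.float64(0.0009189721182023591))
tip (array([0.4597, 0.1235, 0.1635]), np.float64(0.0010820170790172385))
roller (array([0.4496, 0.0217, 0.1249]), np.float64(0.003723508129208129))
top hub [0.5048 0.1177 0.168 ]
top tip [0.4571 0.1237 0.161 ]
top nose R [0.465  0.1076 0.142 ]
top sadBR [0.5188 0.0997 0.142 ]
top sadBL [0.5219 0.1303 0.142 ]
scene hub [0.5035 0.1206 0.168 ]
scene tip [0.4551 0.1263 0.161 ]
scene sad BL [0.5215 0.1343 0.142 ]
scene sad BR [0.5168 0.1019 0.142 ]
scene noseR [0.4658 0.1108 0.142 ]
scene pivot [0.4418 0.0232 0.09  ]
scene roller [0.4535 0.0221 0.127 ]
```

```bash
R='-.416 -.304 0 -.194'; python3 steer.py '-.05 -.036 0 -.1;-.416 -.304 0 -.194;-.416 -.304 0 -.194;-.416 -.304 0 -.194;-.416 -.304 0 -.194;-.416 -.304 0 -.194;-.416 -.304 0 -.194;-.416 -.304 0 -.194;-.416 -.304 0 -.194;-.416 -.304 0 -.194;-.416 -.304 0 -.194;-.416 -.304 0 -.194;-.416 -.304 0 -.194;-.416 -.304 0 -.194' 0 30
python3 - <<'E'
from h import *
import cv2
from scipy.spatial.transform import Rotation as Ro
m=camrig.camera_model('wrist');cv2.imwrite('pics/w1.png',camrig.camera('wrist'))
s=arm.read_state();print(s['clock'],s['position'],s['wrist_force'],s['finger_gap']);print(Ro.from_rotvec(s['tcp_rot']).as_matrix().round(3),m)
E
```

```text
clock: 1.5
position: [0.5128, 0.1715, 0.2391]
tcp_rot: [-0.279, -3.128, -0.001]
wrist_force: [0.3, 0.3, -0.3]
finger_gap: 0.001
gripper_force: 0.0
1.55 [0.51285638 0.17152748 0.23914805] [ 0.10836514 -0.1316577  -0.09399041] -0.00325584227191348
[[-0.984  0.177 -0.001]
 [ 0.177  0.984  0.001]
 [ 0.001  0.    -1.   ]] {'fx': 294.4224057523182, 'fy': 294.4224057523182, 'cx': 252.37531929534182, 'cy': 193.03832095043052, 'R': array([[ 0.17662239,  0.9842781 ,  0.00107892],
       [ 0.93900522, -0.16882688,  0.29961089],
       [ 0.29508259, -0.05190488, -0.95406087]]), 't': array([-0.25928239, -0.4917177 ,  0.2376038 ])}
```

View pics/w1.png

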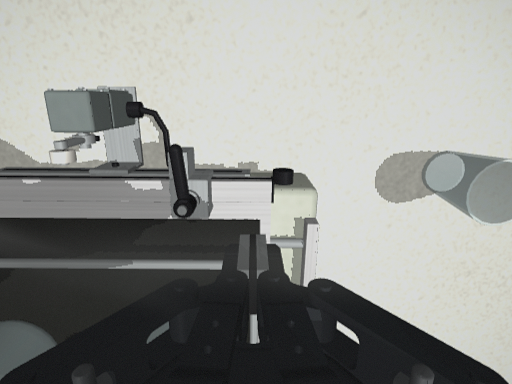

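The wrist view shows the hub at (183,210), the handle end at (175,148), the saddle's left edge at column ~209, and the roller at about (65,155). The beaker and gallery are clear of the tool.

```bash
python3 - <<'E'
from h import *
ex=np.array([.984,-.178]);ey=np.array([.178,.984]);t=arm.read_state()['position'][:2]
for n,p,z in [('hub',(183,210),.17),('tip',(175,146),.161),('saddle BL',(208,217),.142),('roller end',(63,157),.127),('pivot end',(97,138),.09)]:
    P=plane('wrist',p,z,False);d=P[:2]-t;print(n,P.round(4),'from tcp: sx',round(d@ex,4),'sy',round(d@ey,4))
E
python3 -c "
import cv2;a=cv2.imread('pics/w1.png')[70:230,30:280];cv2.imwrite('pics/w1c.png',cv2.resize(a,(800,512),interpolation=2))"
```

```text
hub [0.5046 0.1205 0.17  ] from tcp: sx 0.0009 sy -0.0517
tip [0.4585 0.1241 0.161 ] from tcp: sx -0.0451 sy -0.0563
saddle BL [0.5237 0.131  0.142 ] from tcp: sx 0.0179 sy -0.0379
roller end [0.4541 0.0187 0.127 ] from tcp: sx -0.0306 sy -0.1608
pivot end [0.4449 0.0326 0.09  ] from tcp: sx -0.0421 sy -0.1488
```

View pics/w1c.png

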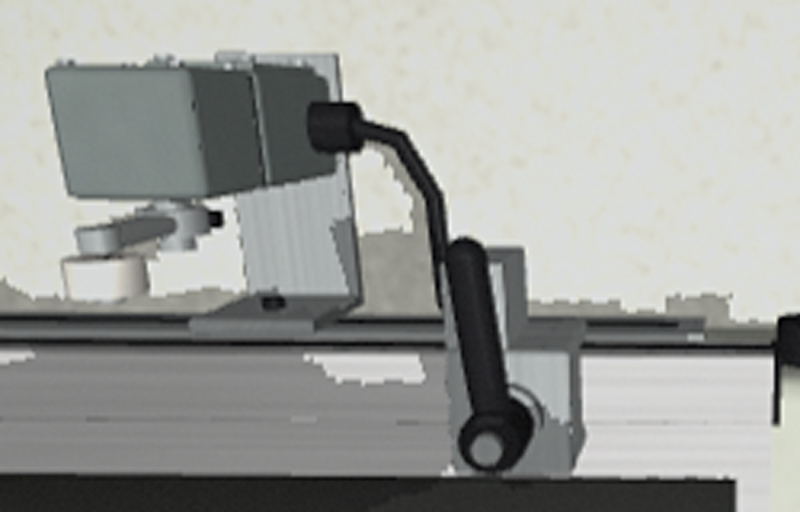

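```bash
python3 steer.py '0 0 .04 0;0 0 .08 0;0 0 .1 0;0 0 .105 0;0 0 .105 0' && python3 steer.py '0 -.01 0 0;0 -.02 0 0;0 -.03 0 0;0 -.04 0 0;0 -.045 0 0;0 -.045 0 0' && python3 steer.py '0 -.01 0 0;0 -.02 0 0;0 -.03 0 0;0 -.035 0 0;0 -.035 0 0;0 -.035 0 0'
python3 - <<'E'
from h import *
import cv2
cv2.imwrite('pics/w2.png',cv2.resize(camrig.camera('wrist'),(800,600)));print(arm.read_state()['wrist_force'])
E
```

```text
clock: 2.05
position: [0.5133, 0.1706, 0.1341]
tcp_rot: [-0.281, -3.128, 0.0]
wrist_force: [-0.2, 0.3, 0.4]
finger_gap: -0.001
gripper_force: 0.0
clock: 2.65
position: [0.5065, 0.1262, 0.1356]
tcp_rot: [0.284, 3.126, 0.005]
wrist_force: [0.1, 4.1, 0.5]
finger_gap: 0.001
gripper_force: 2.2
clock: 3.25
position: [0.5001, 0.0917, 0.1356]
tcp_rot: [0.283, 3.127, 0.004]
wrist_force: [-1.2, 5.5, 4.2]
finger_gap: 0.002
gripper_force: 2.5
[-0.28802508  4.9722936   4.35047413]
```

View pics/w2.png

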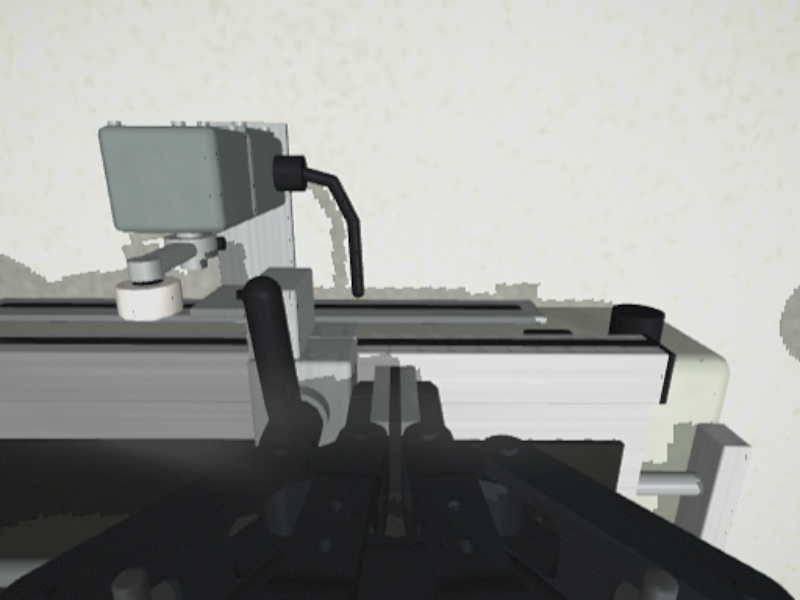

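The nose is about 24 mm short of the roller (nose right face at column ~247, roller left edge at ~180). I'll approach in small steps and watch the force.

```bash
f(){ grep -E "position|wrist_f"; }
python3 steer.py '0 -.006 0 0;0 -.012 0 0;0 -.016 0 0'|f
python3 steer.py '0 -.0015 0 0;0 -.003 0 0'|f
python3 steer.py '0 -.0015 0 0;0 -.003 0 0'|f
python3 steer.py '0 -.0015 0 0;0 -.003 0 0'|f
python3 steer.py '0 -.0015 0 0;0 -.003 0 0'|f
python3 steer.py '0 0 0 0;0 0 0 0'|f
python3 - <<'E'
from h import *
import cv2
cv2.imwrite('pics/w3.png',cv2.resize(camrig.camera('wrist')[60:300,30:350],(800,600)));s=arm.read_state();print(s['wrist_force'],s['position'],s['position'][:2]@np.array([.178,.984]))
E
```

```text
position: [0.4974, 0.077, 0.1355]
wrist_force: [-1.5, 9.1, 4.8]
position: [0.4968, 0.0742, 0.1355]
wrist_force: [0.0, 7.9, 4.0]
position: [0.4963, 0.0713, 0.1355]
wrist_force: [-1.2, 9.9, 4.5]
position: [0.4957, 0.0684, 0.1355]
wrist_force: [-1.0, 7.7, 5.5]
position: [0.4954, 0.0663, 0.1355]
wrist_force: [0.3, 10.6, 4.2]
position: [0.4954, 0.0661, 0.1355]
wrist_force: [-0.6, 10.3, 3.5]
[-1.14705056  9.52861994  3.30425673] [0.49535623 0.06613556 0.13553208] 0.15325080265070926
```

View pics/w3.png

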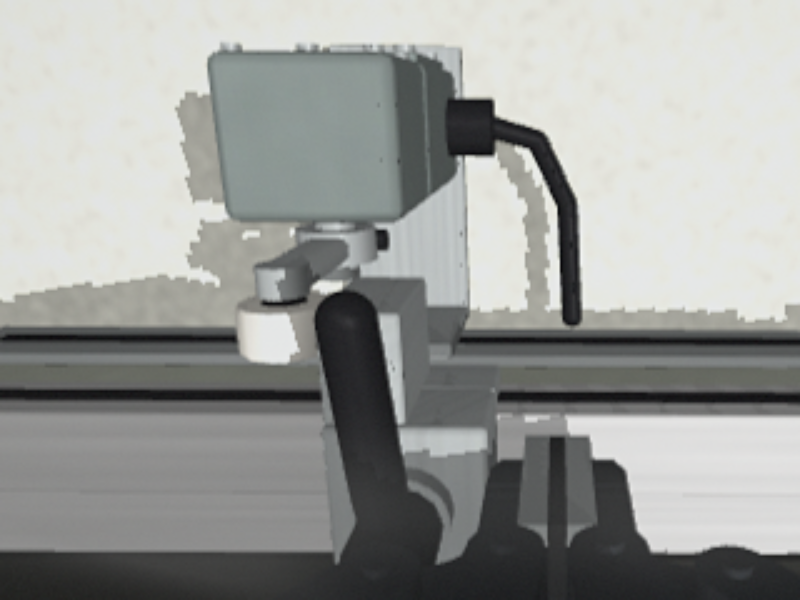

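Here the nose is about at the roller (roller right edge at column ~318, pivot ~(338,245), roller centre ~(278,330)), and the force rise to 10 N fits first contact. I'll compute the lever angle from this view.

```bash
cat >> h.py <<'E'
def ang(piv,rol):  # full-frame pixels, wrist; both on plane sx of lever -> lean to +y
    ex=np.array([.984,-.178,0]);ey=np.array([.178,.984,0])
    a=plane('wrist',piv,.09,False);c,d=ray('wrist',rol,False)
    z=.126
    for _ in range(5):
        b=plane('wrist',rol,z,False);th=np.arcsin(np.clip((b-a)@ey/.038,-1,1));z=.09+.038*np.cos(th)
    return th,a@ex,b@ex,a@ey,b@ey
E
python3 - <<'E'
from h import *
f=lambda x,y:(30+x*.4,60+y*.4)
for p,r in [((338,243),(278,330)),((338,243),(278,318)),((342,243),(278,330))]:print(np.round(ang(f(*p),f(*r)),4))
E
f(){ grep -E "position|wrist_f"; }
python3 steer.py '0 -.0015 0 0;0 -.003 0 0;0 -.003 0 0'|f
python3 steer.py '0 -.0015 0 0;0 -.003 0 0;0 -.003 0 0'|f
python3 steer.py '0 -.0015 0 0;0 -.003 0 0;0 -.003 0 0'|f
python3 - <<'E'
from h import *
import cv2
cv2.imwrite('pics/w4.png',cv2.resize(camrig.camera('wrist')[60:300,30:350],(800,600)));s=arm.read_state();print(s['wrist_force'],s['position'],s['position'][:2]@np.array([.178,.984]))
E
```

```text
[-0.0682  0.4327  0.4434  0.0992  0.0966]
[-0.0604  0.4327  0.4408  0.0992  0.0969]
[-0.0952  0.4327  0.4434  0.1002  0.0965]
position: [0.4948, 0.0633, 0.1355]
wrist_force: [0.4, 10.2, 4.8]
position: [0.4943, 0.0604, 0.1355]
wrist_force: [0.1, 10.6, 2.9]
position: [0.4937, 0.0575, 0.1356]
wrist_force: [0.3, 10.8, 3.6]
[0.10218384 9.89791403 3.91823418] [0.49374601 0.0574756  0.1355385 ] 0.14444278247833509
```

View pics/w4.png

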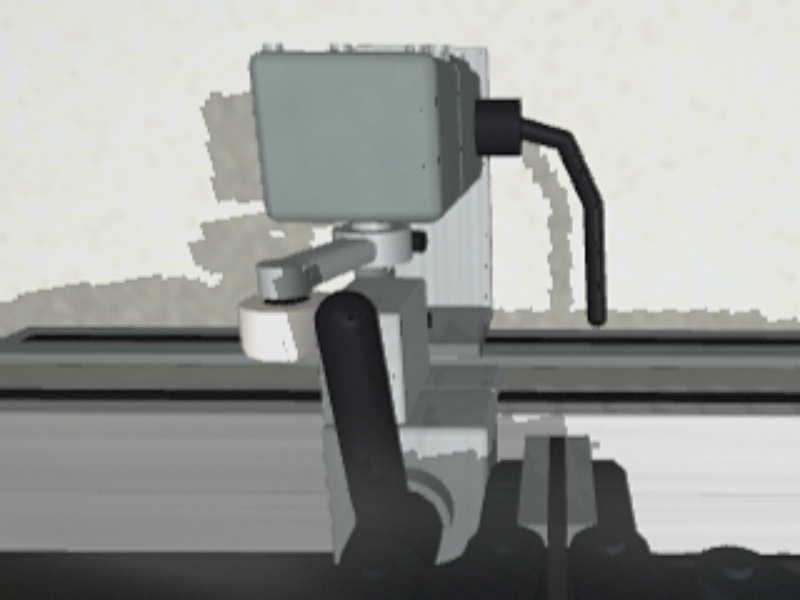

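The roller moves with the dog (edge at column 320), so first contact was at TCP sy ≈ 0.1527 with the lever at about -0.07 rad. The target of about 0.49 rad needs roughly 17.4 mm of travel from contact, which is another 9.3 mm.

```bash

python3 steer.py '0 -.003 0 0;0 -.006 0 0;0 -.009 0 0;0 -.0093 0 0;0 -.0093 0 0;0 -.0093 0 0'
python3 - <<'E'
from h import *
import cv2
cv2.imwrite('pics/w5.png',cv2.resize(camrig.camera('wrist')[60:300,30:350],(800,600)));s=arm.read_state();print(s['wrist_force'],s['position'],s['position'][:2]@np.array([.178,.984]))
E
```

```text
clock: 6.2
position: [0.4921, 0.0488, 0.1355]
tcp_rot: [0.28, 3.127, 0.007]
wrist_force: [-0.9, 12.1, 4.9]
finger_gap: 0.001
gripper_force: 5.9
[-0.36412848 11.42019199  4.56731973] [0.49207605 0.04878139 0.13555376] 0.13559042181214398
```

View pics/w5.png

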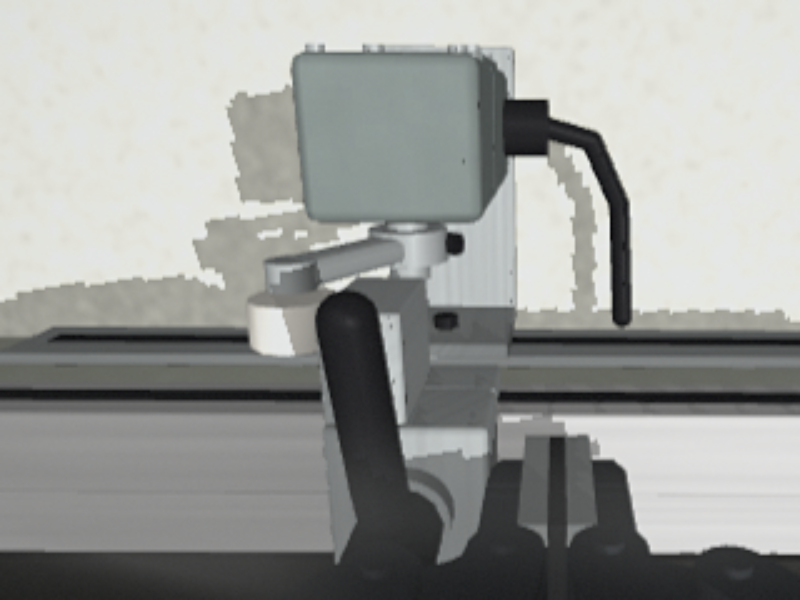

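The roller is now at (287,325) and the pivot at (407,243).

```bash
python3 - <<'E'
from h import *
f=lambda x,y:(30+x*.4,60+y*.4)
for p,r in [((407,243),(287,322)),((407,243),(289,322)),((405,243),(287,325))]:print(np.round(ang(f(*p),f(*r)),4))
E
```

```text
[-0.5441  0.4326  0.4432  0.0986  0.0789]
[-0.5277  0.4326  0.4431  0.0986  0.0795]
[-0.5275  0.4326  0.4437  0.0981  0.079 ]
```

That puts the shaft at about 0.47 rad, mid-window. Next I'll retreat, lift, cross to the right side of the handle and lower beside it.

```bash
f(){ grep -E "clock|position|wrist_f"; }
python3 steer.py '0 .015 0 0;0 .03 0 0;0 .03 -.03 0;0 .03 -.06 0;0 .03 -.06 0'|f
python3 steer.py '.036 0 0 0;.036 -.04 0 0;.036 -.08 0 0;.036 -.0945 0 0;.036 -.0945 .02 0;.036 -.0945 .0395 0;.036 -.0945 .0395 0;.036 -.0945 .0395 0'|f
python3 - <<'E'
from h import *
import cv2
cv2.imwrite('pics/w6.png',cv2.resize(camrig.camera('wrist')[60:384],(800,506)));s=arm.read_state();print(s['wrist_force'],s['position'])
E
```

```text
clock: 6.75
position: [0.499, 0.0755, 0.1977]
wrist_force: [0.5, 0.7, 0.5]
clock: 7.55
position: [0.4438, -0.0115, 0.1546]
wrist_force: [-0.0, 0.2, -1.1]
[-0.08035227  0.44506056 -0.8489832 ] [ 0.44430679 -0.01144168  0.15513972]
```

View pics/w6.png

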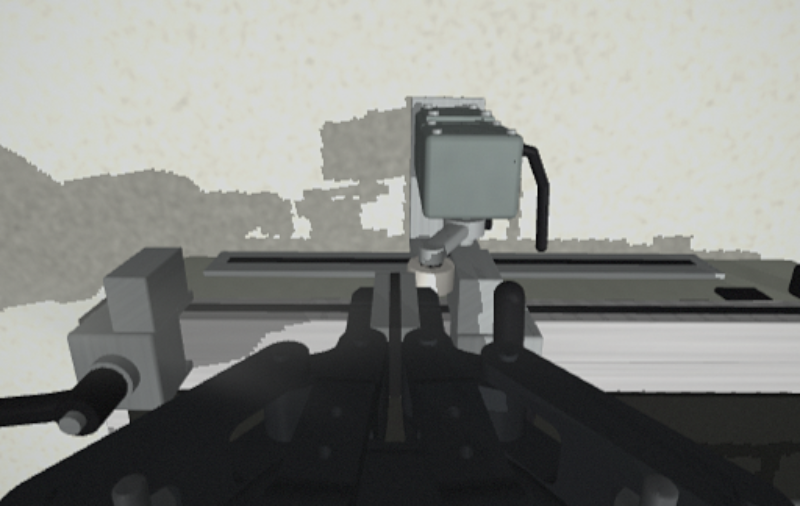

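The finger is clear on the right side of the handle (handle end at (510,295)), and the roller at (432,270) is still leaning on the nose. The TCP is 3 mm further right than planned because the loaded arm sprang back, so I add 3 mm to the arc's dy and swing.

```bash
f(){ grep -E "clock|position|wrist_f"; }
python3 steer.py '.001 .01 0 0;.001 .0177 0 0;.0025 .0205 0 .075;.0035 .0234 0 .15;.0045 .0265 0 .225;.005 .0295 0 .3;.0055 .0325 0 .375;.0057 .0357 0 .45;.0057 .039 0 .525;.0054 .042 0 .6;.005 .045 0 .675;.0043 .048 0 .75;.0034 .051 0 .825;.0021 .054 0 .9;.0007 .057 0 .975;-.0009 .0595 0 1.05;-.0027 .062 0 1.125;-.0046 .0645 0 1.2;-.0075 .0675 0 1.3;-.0107 .0702 0 1.4'|f
python3 - <<'E'
from h import *
import cv2
cv2.imwrite('pics/w7.png',cv2.resize(camrig.camera('top')[215:305,160:290],(780,540),interpolation=2))
s=arm.read_state();d=s['position'][:2]-0;print(d@[.984,-.178]-.4752,d@[.178,.984]-.105,s['wrist_force'])
E
```

```text
clock: 9.6
position: [0.467, 0.0568, 0.1551]
wrist_force: [-2.4, -0.1, 0.2]
-0.025148302741546613 0.03461585341687791 [-0.25209777  0.12063514  0.3144111 ]
```

```bash
f(){ grep -E "clock|wrist_f|pos"; }
python3 steer.py '0 .0018 0 .05;0 .0037 0 .1;0 .0037 0 .1'|f
python3 steer.py '0 .001 0 0;0 .002 0 0;0 .002 0 0'|f
python3 steer.py '0 .001 0 0;0 .002 0 0;0 .002 0 0'|f
```

```text
clock: 9.95
position: [0.4708, 0.0568, 0.1549]
wrist_force: [-0.4, 1.4, -0.5]
clock: 10.25
position: [0.4723, 0.056, 0.1548]
wrist_force: [-3.2, 2.5, 1.6]
clock: 10.55
position: [0.4729, 0.056, 0.1545]
wrist_force: [-8.0, 5.1, 6.7]
```

The force is rising and the tool has stalled, so the lever is at its stop. I'll back off, lift and check.

```bash
f(){ grep -E "clock|wrist_f|pos"; }
python3 steer.py '0 -.01 0 0;0 -.025 0 0;0 -.025 -.04 0;0 -.025 -.085 0;0 -.05 -.13 0;0 -.08 -.13 0;0 -.08 -.13 0'|f
python3 - <<'E'
from h import *
import cv2
a=camrig.camera('top')[215:305,160:290];b=camrig.camera('scene')[120:210,160:290]
g=lambda i:cv2.resize(i,(400,277),interpolation=2)
w=camrig.camera('wrist');cv2.imwrite('pics/e.png',np.vstack([np.hstack([g(a),g(b)]),cv2.resize(w,(800,600))[200:520]]))
E
```

```text
clock: 11.25
position: [0.3935, 0.0639, 0.2856]
wrist_force: [-0.0, 0.0, -0.6]
```

View pics/e.png

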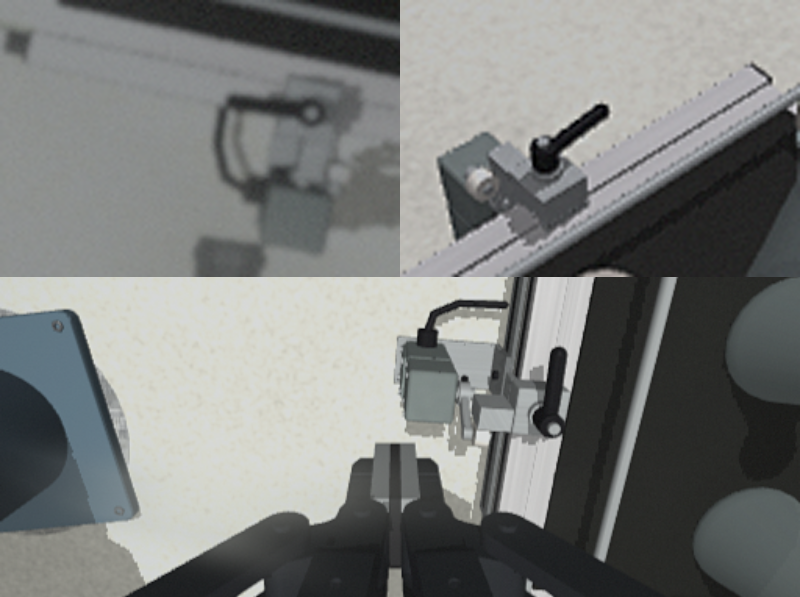

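The lever lies along the rail to the left (top crop: hub (312,112), end (235,101)), the nose holds the roller over, and the flasks are standing. I'll check the numbers.

```bash
python3 - <<'E'
from h import *
ex=np.array([.984,-.178,0]);ey=np.array([.178,.984,0])
k=3.077
for n,o,h,t in [('top',(160,215),(312,111),(233,101)),('scene',(160-400/k,120),(543,142),(603,109))]:
    H=plane(n,(o[0]+h[0]/k,o[1]+h[1]/k),.17,False);T=plane(n,(o[0]+t[0]/k,o[1]+t[1]/k),.161,False);d=T-H
    print(n,'hub sx,sy',H@ex,H@ey,'phi',np.arctan2(d@ey,-(d@ex)))
f=lambda x,y:(x*.64,(y-277+200)*.64)
H=plane('wrist',f(551,428),.17,False);T=plane('wrist',f(559,352),.161,False);d=T-H;print('wrist',H@ex,H@ey,np.arctan2(d@ey,-(d@ex)))
E
```

```text
top hub sx,sy 0.4755061409876723 0.10464279678061177 phi 1.477952080731305
scene hub sx,sy 0.4765621994356505 0.10563915250136993 phi 1.4430276015226056
wrist 0.4730567313801714 0.1068750843381694 1.572132981093783
```

```bash
python3 -c "
from rig import arm, camrig, workorder
print(workorder.sign_off())"
```

```text
the job is handed in; nothing more can be done
None
```

I slid the dog until the switch shaft read about 0.47 rad by camera (trip at 0.40), locked its lever against the stop at about 1.5 rad with the dog unmoved and the flasks standing, and handed the job in; no verdict came back.

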